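# Take the filter cassette out of the lint extractor

### The arm

A 6-joint arm with a two-finger parallel gripper is mounted at the origin on the work surface. World frame = base frame: x ahead of the robot, y to its left, z up, the work surface at z = 0. Lengths are in mm, angles in rad, forces in N, time in s.
With the tool pointing down it reaches from about 250 to 775 mm from the base axis. Payload 4 kg.
Tool frame: the origin (TCP) lies on the centre line of the jaws, within the pads' length; the fingertips stand 17 mm ahead of it and the grasp point (between the pads) lies 2 mm behind it; x points along the fingers, y is the direction in which the jaws open and shut, and the axes are right-handed (so a half turn about x gives the same grasp; the last joint's range is limited). The gripper opens to 85 mm and grips with 20 to 120 N. Pads are 22 mm wide; open, the fingers measure 114 mm over their backs; the gripper's body (76 mm by 85 mm) begins 54 mm behind the grasp point. The pads swing forward as they close: fully open they stand 13 mm farther back than shut.
Start: joints at [1.15, 0.087, 1.371, -0, 1.684, -0.103], TCP at [171.871, 522.471, 248.341] pointing down, gripper open.
Joint ranges: [-3.1, 3.1], [-0.76, 2.03], [0.27, 2.55], [-1.08, 4.22], [0.17, 2.65], [-2.57, 2.57]. Speed limits (rad/s): [2.79, 2.79, 3.14, 3.14, 3.14, 3.14].

### API

Orientations are given as [roll, pitch, yaw] about the fixed x, y, z axes, in that order (R = Rz(yaw) Ry(pitch) Rx(roll)).
In Python, from rig import arm gives the robot as it stands. The module is installed in compiled form; this text tells all that it offers.
- The arm moves only by the shell command python3 -m creep 'ROWS' [FORCE]. ROWS is JSON, a list of rows, each a list of 3 entries, a list of its own where there are three numbers: the closure in counts, from 0 (fully open) to 255 (shut), then the shift along the tool's x, y, z in m, then the turn about the tool's x in rad. A call has 1 to 10 rows; each row is the pose to reach, as a shift and turn from the pose commanded when the call began, along the tool's axes at that moment; what a row does not reach only later rows make up. A row lasts 1/12 s, in which the tool goes at most 41.7 mm and 7.16 degrees, less where a joint would pass 70% of its speed; a pose out of reach is approached as far as the arm can. A call with a gripper value outside its range is refused whole. The fingers move at their own pace and stop on an object; FORCE is the grip in N (left out, the last holds). Time passes only in rows, so rows that repeat a pose let the fingers close. It gives the time, the measured TCP pose, the force and the opening at its end, in the units of the state.
- arm.get_obs(): the state, without advancing time (a new reading comes with each control period).
- arm.grab_frame(name): name is "scene" or "top" or "wrist"; returns the picture (400x640x3 uint8, red, green, blue); there is no depth.
- arm.calibration(name): a dict with "fov_y" (degrees; the focal length in pixels is half the picture's height over the tangent of half this angle, whatever the lens; pixels are square), "cx", "cy" (the principal point, pixels), "camera_from_world" (4x4, takes a point from world to camera coordinates). Camera axes: x right, y up, looking along -z (the intrinsics and any distortion apply to the point x, -y, -z); pixel columns grow to the right and rows downward; lengths in mm; the calibration is good to about 2 mm. A picture is of the moment at which its call begins: read the wrist's pose just before it. calibration takes no time and is no camera call; for the wrist camera it gives the pose at the moment of the call.
- arm.close_job(): hands the job in, once; it reports no verdict.
The state is a dict: "clock": time; "joint_pos": joint angles; "joint_vel": joint speeds; "joint_torque": joint torques, N m; "tool_pos": TCP position; "eef_rot": TCP orientation; "contact_force": force on the tool from outside, world axes, zero at the start; "wrist_torque": the same for the moment, N m; "finger_gap": finger opening in mm.
Only numpy, scipy, OpenCV 4.12 (cv2) and the standard library are available. Lean on these libraries where they do the work, as an engineer would, in place of code of your own. Each camera call takes 0.05 s, during which the arm holds its last target.

### The job

Take the filter cassette out of the lint extraction unit: swing its steel retaining tab fully aside (about a quarter turn), draw the cassette out from under the fixed lip at its other end, and lift it out by its rib. Lay it gently, without dropping it, flat on the floor of the open steel tray, rib upwards, leave the tab swung aside, and do not disturb the jar or the two round specimen holders.

Things in the scene. Friction and masses are not known exactly. Their poses are not given: they have to be found in the camera images.
- unit: Fixed white box with aluminium deck, the lint extraction unit, 250 x 210 x 70 mm (x, y, z). Origin: centre of its underside. The cassette lies in a recess of the deck, 17 mm deep, x = -76 to +84 mm, y = -58 to +58 mm; its top is 1 mm below the deck and its centre starts at about x = +12 mm: 8 mm of it is under the lip at the +x end, and about 18 mm of recess is free at the -x end.
- lip_edge (a point): Middle of the free lower edge of the fixed steel lip over the cassette's +x end, at unit x = +74, y = 0, z = 70 mm (deck level). The lip is 100 mm wide (along y), 5 mm thick. The cassette must slide at least 9 mm (at most about 17 mm) towards the unit's -x before it can be lifted straight up.
- tab (a joint): Angle of the steel swing tab about its vertical pivot, rad. 0 = it points along the unit's +x, over the cassette's -x end; grows anticlockwise seen from above, towards the unit's +y; 1.57 = along the unit's +y, well clear of the cassette; stops at -0.3 and 1.75. Starts within 0.25 of 0, stays where it is left; turning takes about 0.1 N m (2 to 3 N at the stud).
- tab_pivot (a point): The tab's pivot on the deck surface, at unit x = -95, y = +40, z = 70 mm.
- tab_stud (a point): Centre of the upright steel stud by which the tab is turned, 16 mm in diameter; its top is 15 mm above this point, the tab's plate 14 mm below, the deck 21 mm below. It stands 48 mm from the pivot. The plate is 18 mm wide, 5 mm thick, ends 60 mm from the pivot, 1 mm above the deck. Axes: x from the pivot to the tab's tip, z up.
- cassette_mid (a point): Centre of the loose filter cassette's flat frame (half-way up the 16 mm thickness): grey plastic frame with pleated paper, 140 x 110 x 16 mm (x, y, z), 0.17 to 0.35 kg. On its top, in the middle, stands a grip rib 64 mm long (along x), 14 mm thick (along y) and 30 mm high: from 8 to 38 mm above this point. z points up out of the rib side. In the unit its x is along the unit's x.
- tray: Fixed open steel tray, 200 x 165 x 32 mm (x, y, z) outside, walls and floor 5 mm thick (inside 190 x 155 mm). Origin: centre of its underside; the inner floor is at z = 5 mm. The cassette fits with its long side along the tray's x, either way round.
- holder_a: Bystander: round steel specimen holder with white top, 90 mm in diameter, 28 mm high. Origin: centre of its underside.
- holder_b: Bystander: a second such holder, 90 mm in diameter, 28 mm high. Origin: centre of its underside.
- jar: Bystander: lidded jar, 64 mm in diameter, 90 mm high. Origin: centre of its underside.
Not all that is in view belongs to the job. There is more than one size of the part that bears cassette_mid; the job needs the largest.

How it is judged (in metres and radians):
On the way, in this order (a step that is already met when the one before it is completed fails the run):
1. the tab is swung aside by more than 1.2 rad while the cassette still lies in its recess (value of joint tab above 1.2 rad and z of cassette_mid in the frame of unit below 0.07 m and horizontal distance between cassette_mid and unit below 0.03 m), for 0.2 s.
2. the cassette is lifted clear above the unit's deck (its centre more than 30 mm above the deck) (z of cassette_mid in the frame of unit above 0.1 m), for 0.1 s.
At the end, for the whole second after the job is handed in: The cassette lies flat on the tray's inner floor, rib up (tilt under 0.06 rad, its centre 13 mm +-4 mm above the tray's underside, within 50 mm of the tray's middle), at rest and released, and the tab stands more than 1.2 rad aside (z of cassette_mid in the frame of tray between 0.009 and 0.017 m and horizontal distance between cassette_mid and tray below 0.05 m and angle between cassette_mid's own z axis and vertical below 0.06 rad and linear speed of cassette below 0.02 m/s and value of joint tab above 1.2 rad); the robot touches nothing.
It fails at once if the cassette is dropped into the tray (moves faster than 0.5 m/s within 40 mm of the tray's underside) (linear speed of cassette above 0.5 m/s and horizontal distance between cassette_mid and tray below 0.12 m and z of cassette_mid in the frame of tray below 0.04 m).
It fails at once if a bystander is moved by more than 30 mm (distance of any of holder_a, holder_b, jar from where it was at the start of the episode above 0.03 m).
It also fails if it takes over 56 s, if anything falls off the work surface, if the arm or the gripper's body presses on something with over 40 N, if the wrist force passes 120 N, or if a joint passes its speed limit or range.

## Working session

There is one attempt and no reset: what is moved stays moved. The work goes in short steps, Python scripts to look and compute and a shell command to move; the robot and the scene stay as the last step left them, time stands still between calls to the robot, and variables do not carry over. Pictures are saved under pics/ and viewed, and the job is handed in when it is done.

```bash
mkdir -p pics; cat > h.py <<'E'
import numpy as np, cv2
from rig import arm
def snap(n,f):
    im=arm.grab_frame(n); cv2.imwrite('pics/'+f,cv2.cvtColor(im,cv2.COLOR_RGB2BGR)); return im
E
python3 - <<'E'
from h import *
np.set_printoptions(suppress=True,precision=4)
for n in('scene','top','wrist'):
    c=arm.calibration(n); print(n,c); snap(n,n+'0.png')
print(arm.get_obs())
E
```

```text
scene {'fov_y': 57.9466696095865, 'cx': 317.11400166737764, 'cy': 197.0826141904572, 'camera_from_world': array([[    0.1814,     0.9834,     0.0099,   -33.5399],
       [   -0.7103,     0.124 ,     0.6929,   358.2256],
       [    0.6802,    -0.1327,     0.7209, -1534.0145],
       [    0.    ,     0.    ,     0.    ,     1.    ]])}
top {'fov_y': 53.212008283931944, 'cx': 317.6221441204465, 'cy': 198.61005143798607, 'camera_from_world': array([[    0.0289,    -0.9996,    -0.0023,   -87.6198],
       [    0.9806,     0.0279,     0.1943,  -579.5561],
       [   -0.1941,    -0.0079,     0.9809, -1154.6994],
       [    0.    ,     0.    ,     0.    ,     1.    ]])}
wrist {'fov_y': 61.49226353060272, 'cx': 325.5759797335194, 'cy': 197.51363851443503, 'camera_from_world': array([[   0.3135,    0.9496,   -0.0018, -549.3753],
       [  -0.9089,    0.2995,   -0.2902,   37.5128],
       [  -0.275 ,    0.0926,    0.957 , -379.3323],
       [   0.    ,    0.    ,    0.    ,    1.    ]])}
{'clock': 0.15, 'joint_pos': array([ 1.1499,  0.0878,  1.3719,  0.    ,  1.6836, -0.1031]), 'joint_vel': array([ 0.0013, -0.0006, -0.0056, -0.0007, -0.0003,  0.0012]), 'joint_torque': array([  0.0016, -35.2374, -31.3679,  -0.0001,   0.0081,  -0.    ]), 'tool_pos': array([171.7165, 522.1397, 247.3803]), 'eef_rot': array([-1.676 ,  1.5691, -1.9938]), 'contact_force': array([-0.5657,  0.0841, -0.1764]), 'wrist_torque': array([-0.0092, -0.0415, -0.0185]), 'finger_gap': 85.23058993367475}
```

View pics/scene0.png

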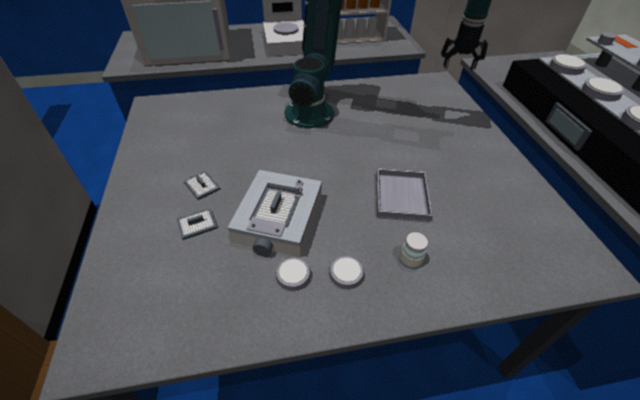

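View pics/top0.png

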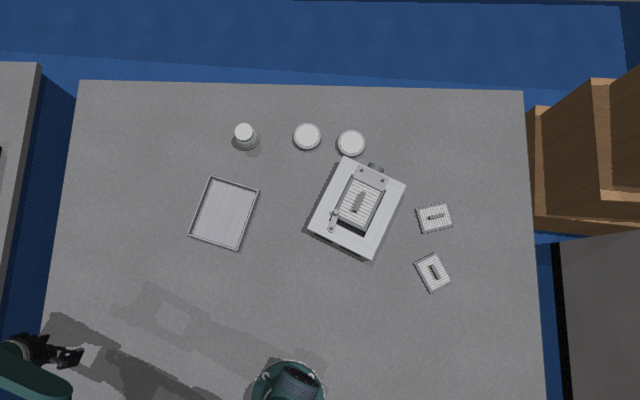

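View pics/wrist0.png

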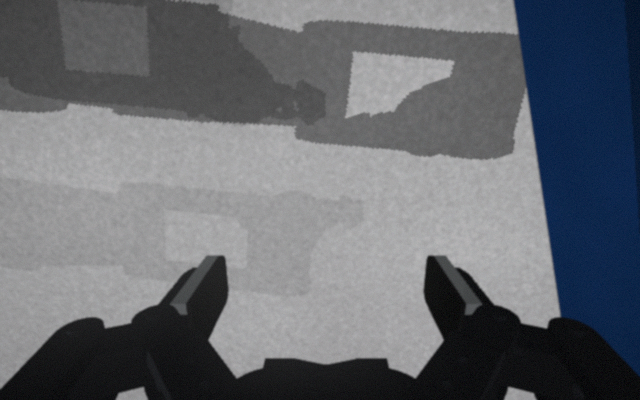

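The top view shows the unit around (357,208), with the tab stud near (333,215), the lip near (368,178), the tray at (224,213), the jar at (246,135), and the holders at (307,137) and (351,143). I'll enlarge it next.

```bash
python3 - <<'E'
import cv2
a=cv2.imread('pics/top0.png');s=cv2.imread('pics/scene0.png')
cv2.imwrite('pics/tz.png',cv2.resize(a[145:270,295:415],None,fx=5,fy=4.8*5/4.8,interpolation=cv2.INTER_CUBIC)[:600])
cv2.imwrite('pics/sz.png',cv2.resize(s[160:260,225:335],None,fx=6,fy=6,interpolation=cv2.INTER_CUBIC))
cv2.imwrite('pics/tt.png',cv2.resize(a[165:265,175:275],None,fx=6,fy=6,interpolation=cv2.INTER_CUBIC))
E
```

```text
(no output)
```

View pics/tz.png

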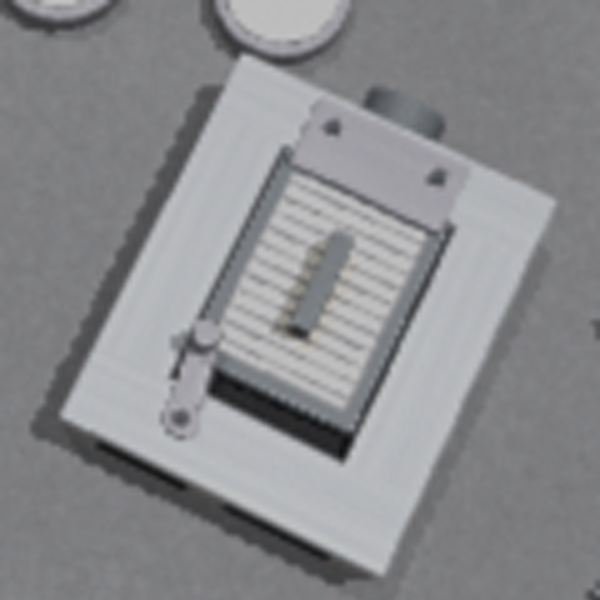

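View pics/sz.png

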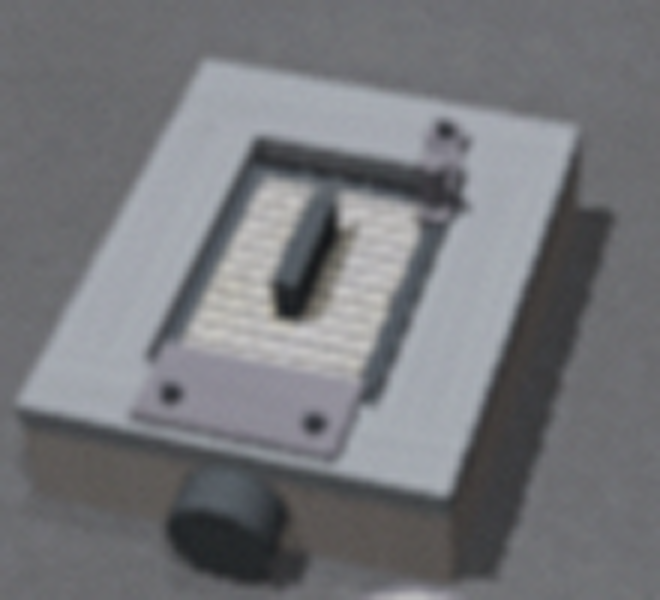

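View pics/tt.png

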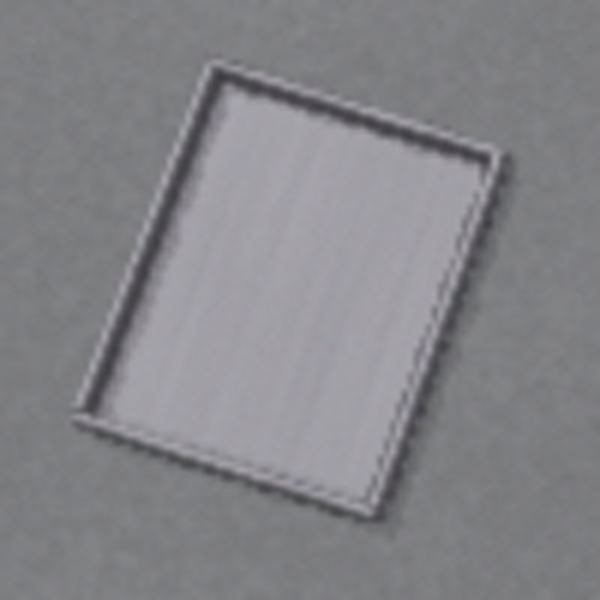

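```bash
cat >> h.py <<'E'
np.set_printoptions(suppress=True,precision=3)
def ray(n,p,c=None):
    c=c or arm.calibration(n); f=200/np.tan(np.radians(c['fov_y']/2)); T=np.array(c['camera_from_world'])
    R,t=T[:3,:3],T[:3,3]; d=R.T@np.array([(p[0]-c['cx'])/f,-(p[1]-c['cy'])/f,-1]); return -R.T@t,d/np.linalg.norm(d)
def onz(n,p,z,c=None):
    o,d=ray(n,p,c); return o+d*(z-o[2])/d[2]
def tri(rs):
    A=sum(np.eye(3)-np.outer(d,d) for o,d in rs); b=sum((np.eye(3)-np.outer(d,d))@o for o,d in rs)
    x=np.linalg.solve(A,b); return x,max(np.linalg.norm((np.eye(3)-np.outer(d,d))@(x-o)) for o,d in rs)
def proj(n,P,c=None):
    c=c or arm.calibration(n); f=200/np.tan(np.radians(c['fov_y']/2)); q=(np.array(c['camera_from_world'])@np.r_[P,1])[:3]
    return np.array([c['cx']+f*q[0]/-q[2],c['cy']-f*q[1]/-q[2]])
E
python3 - <<'E'
from h import *
z5=lambda x,y:((x+.5)/5-.5+295,(y+.5)/5-.5+145)
s6=lambda x,y:((x+.5)/6-.5+225,(y+.5)/6-.5+160)
t6=lambda x,y:((x+.5)/6-.5+175,(y+.5)/6-.5+165)
T=[z5(*p) for p in [(243,55),(556,203),(383,576),(62,420)]]
S=[s6(*p) for p in [(450,498),(20,405),(205,62),(578,128)]]
for a,b in zip(T,S): print('deck',*tri([ray('top',a),ray('scene',b)]),onz('top',a,70),onz('scene',b,70))
for p in [(212,65),(503,153),(377,515),(80,417)]: print('tray',onz('top',t6(*p),32))
print('stud',*tri([ray('top',z5(207,335)),ray('scene',s6(455,160))]), onz('top',z5(207,335),106))
print('pivot', onz('top',z5(180,418),78))
P=np.array([onz('top',a,70)[:2] for a in T]);print(P.mean(0));
for i in range(4):
  d=P[i]-P[i-1];print(np.linalg.norm(d),np.degrees(np.arctan2(d[1],d[0])))
E
```

```text
deck [ 716.913 -146.441   66.071] 0.6501737318958557 [ 715.762 -145.579   70.   ] [ 719.733 -147.422   70.   ]
deck [ 628.87  -336.919   66.416] 0.16513386365615146 [ 628.014 -335.972   70.   ] [ 631.89  -336.533   70.   ]
deck [ 402.262 -233.885   65.465] 1.0661273701175307 [ 402.134 -232.229   70.   ] [ 407.179 -234.828   70.   ]
deck [488.324 -43.223  65.574] 1.0687526917378716 [487.966 -42.311  70.   ] [492.767 -45.242  70.   ]
tray [651.226 268.894  32.   ]
tray [608.523 114.13   32.   ]
tray [420.361 166.806  32.   ]
tray [465.399 320.941  32.   ]
stud [ 536.714 -121.255  101.532] 4.527558977516536 [ 535.342 -125.562  106.   ]
pivot [ 490.164 -111.805   78.   ]
[ 558.469 -189.022]
250.11102363151682 -24.386459907871714
209.6405632871557 -114.74407525863066
248.56465451528223 155.33147915615078
208.4129670201514 65.67976823025633
```

```bash
cat >> h.py <<'E'
from scipy.spatial.transform import Rotation as Ro
def tool():
    o=arm.get_obs(); return np.array(o['tool_pos']),Ro.from_euler('xyz',o['eef_rot']).as_matrix(),o
def to(P,jaw=None):
    """rows needed: shift in tool axes (m) to reach world P, and turn to have jaw axis at world angle jaw deg (mod 180)"""
    p,R,o=tool(); s=R.T@(np.array(P)-p)/1000; a=np.degrees(np.arctan2(R[1,1],R[0,1]))
    r=None
    if jaw is not None:
        d=(jaw-a+90)%180-90; r=-np.radians(d)  # tool x down
        print('turn opts',r, r-np.sign(r)*np.pi,'j6',o['joint_pos'][5])
    print('pos',p,'jaw',a,'shift',s,'rows>=',np.linalg.norm(s)/.0417)
E
python3 - <<'E'
from h import *
p,R,o=tool(); c=arm.calibration('wrist');T=c['camera_from_world'];print('R',R);cp=-T[:3,:3].T@T[:3,3]
print('cam in tool',R.T@(cp-p),'cam pos',cp,'look in tool',R.T@(-T[2,:3]))
to([470,-60,330],65.5)
E
```

```text
R [[-0.001  0.312  0.95 ]
 [-0.002  0.95  -0.312]
 [-1.    -0.002 -0.   ]]
cam in tool [-125.693    0.271  -73.553] cam pos [102.02  545.578 373.086] look in tool [ 0.957 -0.     0.29 ]
turn opts 0.1098424930596458 -3.031750160530147 j6 -0.10312454334940446
pos [171.717 522.14  247.38 ] jaw 71.79351126351274 shift [-0.082 -0.46   0.465] rows>= 15.81071773454578
```

```bash
python3 - <<'E'
from h import *
to([522,-172,280],65.5)
E
```

```text
turn opts 0.1098424930596458 -3.031750160530147 j6 -0.10312454334940446
pos [171.717 522.14  247.38 ] jaw 71.79351126351274 shift [-0.032 -0.55   0.55 ] rows>= 18.661827166241988
```

```bash
python3 -m creep '[[0,[-0.005,-0.03,0.03],0],[0,[-0.01,-0.06,0.06],0.03],[0,[-0.012,-0.088,0.088],0.05],[0,[-0.016,-0.116,0.116],0.08],[0,[-0.02,-0.144,0.144],0.11],[0,[-0.022,-0.172,0.172],0.11],[0,[-0.024,-0.2,0.2],0.11],[0,[-0.026,-0.228,0.228],0.11],[0,[-0.028,-0.256,0.256],0.11],[0,[-0.03,-0.28,0.28],0.11]]'; python3 - <<'E'
from h import *
to([522,-172,280],65.5)
E
```

```text
clock: 0.98
tool_pos: [350.7, 166.8, 278.3]
eef_rot: [-0.004, 1.57, -0.433]
contact_force: [0.4, 0.8, 1.0]
finger_gap: 85.4
turn opts -0.0009530571401518967 3.1406395964496414 j6 -0.8444067187476807
pos [350.698 166.764 278.306] jaw 65.44539384823449 shift [-0.002 -0.237  0.297] rows>= 9.10349403786078
```

```bash
python3 -m creep '[[0,[0,-0.02,0.025],0],[0,[0,-0.043,0.054],0],[0,[0,-0.067,0.084],0],[0,[0,-0.091,0.114],0],[0,[0,-0.115,0.144],0],[0,[0,-0.139,0.174],0],[0,[0,-0.163,0.204],0],[0,[0,-0.187,0.234],0],[0,[0,-0.211,0.264],0],[0,[-0.001,-0.23,0.287],0]]'; python3 - <<'E'
from h import *
to([522,-172,280],65.5)
print(arm.get_obs()['joint_vel'])
snap('wrist','w1.png'); c=arm.calibration('wrist'); import pickle; pickle.dump(c,open('c1.pkl','wb'))
E
```

```text
clock: 1.82
tool_pos: [516.6, -162.0, 278.2]
eef_rot: [-2.839, 1.569, 3.015]
contact_force: [0.6, 0.7, 0.4]
finger_gap: 85.7
turn opts -0.0018752322289416524 3.1397174213608516 j6 -1.5498854037660836
pos [ 516.557 -162.045  278.17 ] jaw 65.39255710767473 shift [-0.002 -0.007  0.009] rows>= 0.27558589233296676
[-0.434  0.525 -0.576  0.019  0.061 -0.434]
```

View pics/w1.png

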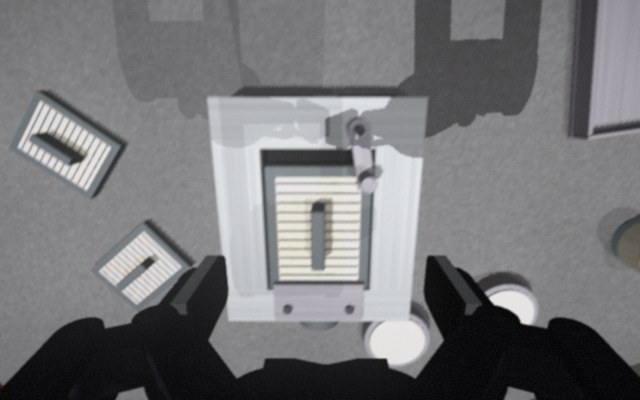

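The wrist view shows the deck spanning (208..428, 97..322), the pivot at (360,128), the stud top at (367,184), the rib from (318,205) to (318,270), and the lip edge at row ~285. The arm was still settling, so I'll retake it at rest.

```bash
python3 -m creep '[[0,[0,0,0],0],[0,[0,0,0],0]]'; python3 - <<'E'
from h import *
im=snap('wrist','w2.png'); c=arm.calibration('wrist'); import pickle; pickle.dump(c,open('c2.pkl','wb'))
to([522,-172,280],65.5)
cv2.imwrite('pics/w2z.png',cv2.resize(cv2.imread('pics/w2.png')[80:335,195:440],None,fx=2.35,fy=2.35,interpolation=cv2.INTER_CUBIC))
E
```

```text
clock: 2.03
tool_pos: [515.8, -159.4, 278.5]
eef_rot: [2.876, 1.569, 2.447]
contact_force: [0.2, -0.1, 0.9]
finger_gap: 85.2
turn opts 7.691075848580149e-05 -3.141515742831307 j6 -1.5471964929560864
pos [ 515.728 -158.754  278.957] jaw 65.50440666186039 shift [-0.001 -0.009  0.011] rows>= 0.35234264203712257
```

View pics/w2z.png

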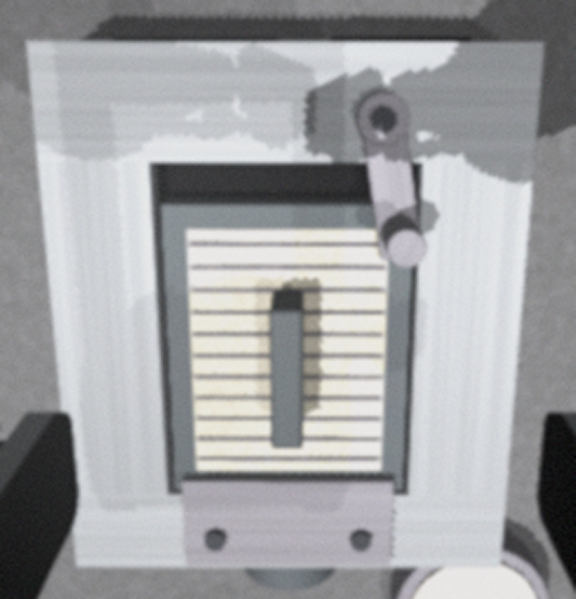

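```bash
cat > m.py <<'E'
from h import *
import pickle
c=pickle.load(open('c2.pkl','rb'))
w=lambda x,y:((x+.5)/2.35-.5+195,(y+.5)/2.35-.5+80)
z5=lambda x,y:((x+.5)/5-.5+295,(y+.5)/5-.5+145)
s6=lambda x,y:((x+.5)/6-.5+225,(y+.5)/6-.5+160)
W=[w(*p) for p in [(502,565),(80,567),(27,42),(543,42)]]
T=[z5(*p) for p in [(243,55),(556,203),(383,576),(62,420)]]
S=[s6(*p) for p in [(450,498),(20,405),(205,62),(578,128)]]
for a,b,s in zip(W,T,S): print('deck',*tri([ray('w',a,c),ray('top',b),ray('scene',s)]),onz('w',a,70,c),onz('top',b,70))
P=np.array([onz('w',a,70,c)[:2] for a in W]);C=P.mean(0);print('centre',C)
for i in range(4):
  d=P[i]-P[i-1];print(np.linalg.norm(d),np.degrees(np.arctan2(d[1],d[0])))
th=np.radians(-24.5); U=np.array([[np.cos(th),-np.sin(th)],[np.sin(th),np.cos(th)]])
def u(n,q,z,cc=None):
  p=onz(n,q,z,cc); print('world',p,'unit',U.T@(p[:2]-C))
print('stud',*tri([ray('w',w(406,248),c),ray('top',z5(208,333)),ray('scene',s6(453,158))][:2]))
u('w',w(406,248),106,c); u('w',w(382,118),77,c); u('w',w(287,309),99,c);u('w',w(287,446),99,c);u('w',w(290,478),75,c)
print('rib',*tri([ray('w',w(287,309),c),ray('top',z5(299,330))]),*tri([ray('w',w(287,446),c),ray('top',z5(344,236))]))
E
python3 m.py
```

```text
deck [ 717.72  -145.693   67.927] 1.9365196371646158 [ 717.552 -144.082   70.   ] [ 715.762 -145.579   70.   ]
deck [ 630.219 -336.407   68.508] 1.7972939669625756 [ 631.212 -335.482   70.   ] [ 628.014 -335.972   70.   ]
deck [ 402.35  -233.75    65.379] 1.2219127538321075 [ 403.163 -232.004   70.   ] [ 402.134 -232.229   70.   ]
deck [489.426 -42.538  67.218] 2.091327164388187 [490.25  -41.423  70.   ] [487.966 -42.311  70.   ]
centre [ 560.544 -188.248]
249.40963201562704 -24.305847053783676
209.97319199618337 -114.27984167356931
250.42814274867112 155.59350832197654
209.53530563662892 65.44181376155177
stud [ 536.141 -125.76   107.629] 0.31232345825652924
world [ 536.497 -125.456  106.   ] unit [-47.922  47.165]
world [ 490.179 -113.111   77.   ] unit [-95.188  39.191]
world [ 542.14  -179.564   99.   ] unit [-20.348   0.27 ]
world [ 598.898 -206.017   99.   ] unit [42.269 -0.264]
world [ 626.553 -217.976   75.   ] unit [72.393  0.322]
rib [ 539.826 -178.485  106.293] 0.1754710157981841 [ 596.481 -204.614  104.056] 0.1293007694743047
```

```bash
python3 - <<'E'
from h import *
to([536.5,-125.5,170],74.6)
E
python3 -m creep '[[120,[0.005,0.002,0],0.06],[120,[0.01,0.005,0],0.18],[120,[0.015,0.01,0],0.3],[120,[0.02,0.015,0],0.42],[120,[0.025,0.02,0],0.54],[120,[0.03,0.025,0],0.66],[120,[0.035,0.03,0],0.78],[120,[0.04,0.035,0],0.9],[120,[0.045,0.038,0.003],1.02],[120,[0.05,0.038,0.005],1.14]]' 20
python3 -m creep '[[160,[0.005,0,0],0.12],[160,[0.01,0,0],0.24],[160,[0.015,0,0],0.36],[160,[0.02,0,0],0.48],[160,[0.025,0,0],0.6],[160,[0.03,0,0],0.72],[160,[0.035,0,0],0.84],[160,[0.04,0,0],0.96],[160,[0.045,0,0],1.08],[160,[0.05,0,0],1.2]]'
python3 - <<'E'
from h import *
to([536.5,-125.5,165],74.6)
E
```

```text
turn opts -0.1587480511729981 2.982844602416795 j6 -1.5471964929560864
pos [ 515.728 -158.754  278.957] jaw 65.50440666186039 shift [0.109 0.039 0.005] rows>= 2.776898670497291
clock: 2.92
tool_pos: [536.2, -124.5, 229.7]
eef_rot: [1.898, 1.57, 0.327]
contact_force: [0.4, 0.1, 0.5]
finger_gap: 45.4
clock: 3.75
tool_pos: [535.9, -125.0, 179.7]
eef_rot: [2.929, 1.57, 0.157]
contact_force: [0.3, -0.1, 0.4]
finger_gap: 31.9
turn opts 0.6390363718014134 -2.5025562817883795 j6 0.8680855003444888
pos [ 535.941 -125.034  179.709] jaw -68.78591294042612 shift [ 0.015  0.001 -0.   ] rows>= 0.353171285732649
```

```bash
python3 -m creep '[[160,[0.003,0,0],0.12],[160,[0.006,0,0],0.24],[160,[0.009,0,0],0.36],[160,[0.012,0,0],0.48],[160,[0.015,0,0],0.6],[160,[0.015,0,0],0.64],[160,[0.015,0,0],0.64]]'
python3 - <<'E'
from h import *
to([536.5,-125.5,100],74.6)
c=arm.calibration('wrist'); snap('wrist','w3.png')
import pickle; pickle.dump(c,open('c3.pkl','wb'))
E
```

```text
clock: 4.33
tool_pos: [535.9, -125.2, 164.6]
eef_rot: [-1.928, 1.57, 0.949]
contact_force: [-0.4, 0.7, 0.4]
finger_gap: 31.7
turn opts 0.004176005146644306 -3.137416648443149 j6 1.502661697093959
pos [ 535.855 -125.173  164.61 ] jaw -105.16073252987236 shift [ 0.065  0.    -0.001] rows>= 1.5494858770348228
```

View pics/w3.png

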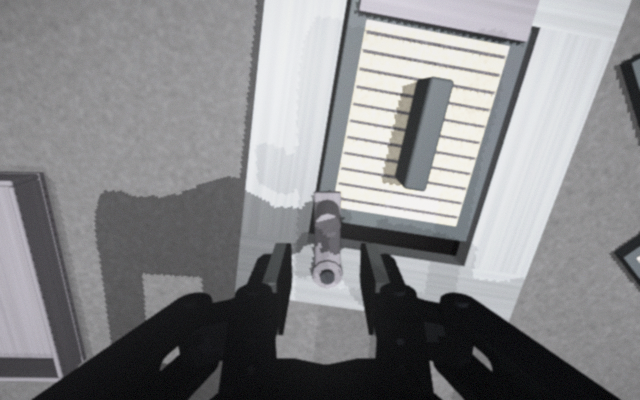

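The stud top is near (327,213) with the pivot at (327,273), and the jaws line up with the tab. I'll check the stud ray.

```bash
python3 - <<'E'
from h import *
import pickle
c=pickle.load(open('c3.pkl','rb')); c2=pickle.load(open('c2.pkl','rb'))
print(proj('w',[536.5,-125.5,106],c),proj('w',[490.2,-112.8,77],c), onz('w',(327,273),77,c))
w=lambda x,y:((x+.5)/2.35-.5+195,(y+.5)/2.35-.5+80)
a=cv2.imread('pics/w3.png')[170:310,250:410];cv2.imwrite('pics/w3z.png',cv2.resize(a,None,fx=4,fy=4,interpolation=cv2.INTER_CUBIC))
E
```

```text
[326.563 226.387] [326.276 274.225] [ 491.007 -113.552   77.   ]
```

View pics/w3z.png

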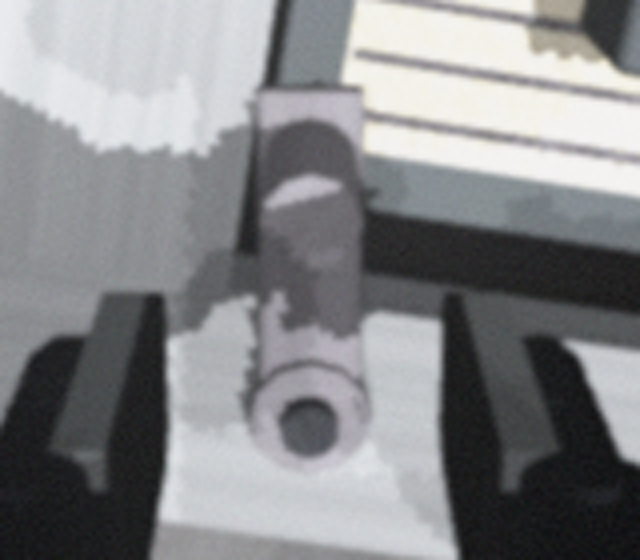

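```bash
python3 -m creep '[[160,[0.015,0,0],0],[160,[0.03,0,0],0],[160,[0.045,0,0],0],[160,[0.058,0,0],0],[160,[0.065,0,0],0],[188,[0.065,0,0],0],[188,[0.065,0,0],0],[188,[0.065,0,0],0]]' 20
python3 - <<'E'
from h import *
to([536.5,-125.5,100],74.6)
E
```

```text
clock: 5.05
tool_pos: [537.1, -126.8, 100.6]
eef_rot: [3.132, 1.569, -0.275]
contact_force: [0.3, -0.5, 0.8]
finger_gap: 22.1
turn opts 0.0032786497520850637 -3.138314003837708 j6 1.501564730863237
pos [ 537.056 -126.819  100.556] jaw -105.21214720670392 shift [ 0.001 -0.001  0.001] rows>= 0.03681931770388336
```

```bash
python3 -m creep '[[188,[0,-0.0048,0.0002],-0.1],[188,[0,-0.0095,0.001],-0.2],[188,[0,-0.0142,0.0021],-0.3],[188,[0,-0.0187,0.0038],-0.4],[188,[0,-0.023,0.0059],-0.5],[188,[0,-0.0271,0.0084],-0.6],[188,[0,-0.0309,0.0113],-0.7],[188,[0,-0.0344,0.0146],-0.8],[188,[0,-0.0376,0.0182],-0.9],[188,[0,-0.0404,0.0221],-1.0]]'
```

```text
clock: 5.88
tool_pos: [527.5, -82.6, 100.9]
eef_rot: [2.067, 1.565, -0.336]
contact_force: [3.5, -1.5, -2.4]
finger_gap: 22.7
```

```bash
python3 -m creep '[[188,[0,-0.0048,0.0002],-0.1],[188,[0,-0.0095,0.001],-0.2],[188,[0,-0.0142,0.0021],-0.3],[188,[0,-0.0187,0.0038],-0.4],[188,[0,-0.0216,0.0052],-0.467],[188,[0,-0.0216,0.0052],-0.467],[188,[0,-0.0216,0.0052],-0.467]]'
python3 - <<'E'
from h import *
p,R,o=tool(); v=p[:2]-np.array([490.2,-112.6]);print(p,np.linalg.norm(v),(np.degrees(np.arctan2(v[1],v[0]))+24.4)/57.3,o['contact_force'],o['joint_pos'][5])
E
```

```text
clock: 6.47
tool_pos: [508.6, -69.6, 100.9]
eef_rot: [1.79, 1.567, -0.152]
contact_force: [1.6, 0.2, 1.2]
finger_gap: 22.8
[508.57  -69.577 100.889] 46.78015959141721 1.5929976370336052 [1.649 0.179 1.171] 0.12468488894200845
```

```bash
python3 -m creep '[[170,[0,0,0],0],[160,[-0.005,0,0],0],[160,[-0.02,0,0],0],[160,[-0.04,0,0],0],[160,[-0.06,0,0],0],[150,[-0.08,0,0],-0.1],[150,[-0.1,0,0],-0.22],[150,[-0.12,0,0],-0.34],[150,[-0.13,0,0],-0.46],[150,[-0.13,0,0],-0.58]]'
python3 - <<'E'
from h import *
to([536,-177,230],65.6)
E
```

```text
clock: 7.3
tool_pos: [508.5, -70.1, 233.3]
eef_rot: [1.058, 1.565, -0.298]
contact_force: [-0.6, -0.1, -0.1]
finger_gap: 35.0
turn opts -0.9300531996585516 2.2115394539312416 j6 -0.4621048536812184
pos [508.538 -70.06  233.35 ] jaw 12.311876936926879 shift [0.004 0.004 0.11 ] rows>= 2.6489346565356597
```

```bash
python3 -m creep '[[140,[0,0,0.01],-0.12],[140,[0,0,0.025],-0.24],[140,[0,0,0.045],-0.36],[140,[0,0.002,0.065],-0.48],[140,[0,0.002,0.085],-0.6],[140,[0,0.004,0.1],-0.72],[140,[0,0.004,0.11],-0.84],[140,[0,0.004,0.11],-0.93],[140,[0,0.004,0.11],-0.93],[140,[0,0.004,0.11],-0.93]]'
python3 - <<'E'
from h import *
to([570.5,-192.8,90],65.6)
c=arm.calibration('wrist'); snap('wrist','w4.png')
import pickle; pickle.dump(c,open('c4.pkl','wb'))
E
```

```text
clock: 8.13
tool_pos: [534.0, -176.4, 229.3]
eef_rot: [-3.122, 1.57, 2.727]
contact_force: [-0.1, -0.5, 1.1]
finger_gap: 38.3
turn opts -0.008190834810971024 3.133401818778822 j6 -1.5566253915716384
pos [ 533.959 -176.392  229.282] jaw 65.13069973464252 shift [0.139 0.    0.04 ] rows>= 3.47546538279794
```

View pics/w4.png

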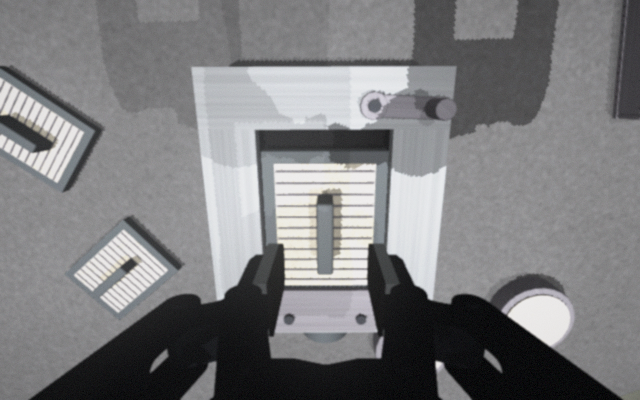

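The tab now lies along the unit's +y, with the stud at (441,106) and the pivot at (372,103). The rib top runs from (325,204) to (325,273). I'll measure the rib across the two wrist views.

```bash
python3 - <<'E'
from h import *
import pickle
c=pickle.load(open('c4.pkl','rb')); c2=pickle.load(open('c2.pkl','rb'))
w=lambda x,y:((x+.5)/2.35-.5+195,(y+.5)/2.35-.5+80)
a,b=(324.7,204.5),(325.5,273)
A=onz('w',a,99,c);B=onz('w',b,99,c);print(A,B,(A+B)/2,np.linalg.norm(A-B))
print(tri([ray('w',a,c),ray('w',w(287,309),c2)]),tri([ray('w',b,c),ray('w',w(287,446),c2)]))
v=onz('w',(441,104),106,c)-onz('w',(372,104),78,c);print('tab',np.arctan2(v[1],v[0])+np.radians(24.4))
cv2.imwrite('pics/w4z.png',cv2.resize(cv2.imread('pics/w4.png')[180:295,250:400],None,fx=5,fy=5,interpolation=cv2.INTER_CUBIC))
E
```

```text
[ 542.724 -180.903   99.   ] [ 598.743 -206.242   99.   ] [ 570.734 -193.573   99.   ] 61.483889424821875
(array([ 556.494, -187.46 ,   52.024]), np.float64(0.04432571487579187)) (array([ 603.609, -208.484,   89.452]), np.float64(0.040300069718989126))
tab 1.575363363587438
```

View pics/w4z.png

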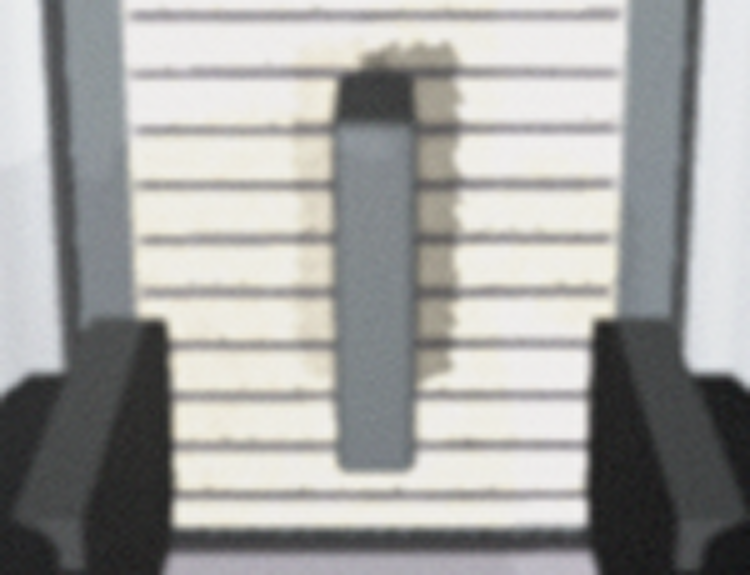

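```bash
python3 -m creep '[[140,[0.015,0,0.005],0],[140,[0.03,0,0.015],-0.008],[140,[0.05,0,0.025],-0.008],[140,[0.07,0,0.035],-0.008],[140,[0.085,0,0.04],-0.008],[140,[0.095,0,0.04],-0.008],[140,[0.095,0,0.04],-0.008],[140,[0.095,0,0.04],-0.008]]'
python3 - <<'E'
from h import *
to([570.6,-193.2,90],65.6)
c=arm.calibration('wrist'); snap('wrist','w5.png')
import pickle; pickle.dump(c,open('c5.pkl','wb'))
E
```

```text
clock: 8.85
tool_pos: [570.1, -192.4, 134.1]
eef_rot: [3.084, 1.57, 2.661]
contact_force: [-0.1, 0.2, -0.2]
finger_gap: 38.5
turn opts 0.0026923173031336432 -3.1389003362866594 j6 -1.5674040635576696
pos [ 570.134 -192.442  134.137] jaw 65.7542584185796 shift [ 0.044 -0.001  0.001] rows>= 1.0586623804081823
```

View pics/w5.png

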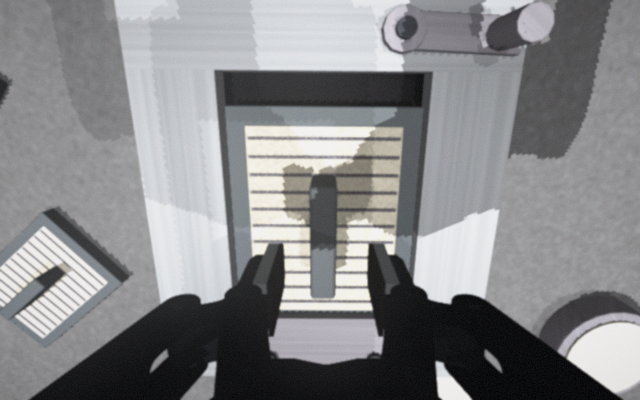

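The rib sits centred between the jaws. Its +x end is at (323,297) and its -x top edge is near (322,188).

```bash
python3 - <<'E'
from h import *
import pickle
c4=pickle.load(open('c4.pkl','rb')); c2=pickle.load(open('c2.pkl','rb'));c5=pickle.load(open('c5.pkl','rb'))
w=lambda x,y:((x+.5)/2.35-.5+195,(y+.5)/2.35-.5+80)
print(tri([ray('w',(323,297),c5),ray('w',w(287,446),c2),ray('w',(325,273.7),c4)]),tri([ray('w',(322,188.5),c5),ray('w',w(287,309),c2)]))
A,B=onz('w',(323,297.5),99,c5),onz('w',(322,188),99,c5);print(A,B,(A+B)/2,np.linalg.norm(A-B))
E
```

```text
(array([ 599.131, -206.609,   98.811]), np.float64(0.531708171280485)) (array([ 548.495, -183.849,   76.733]), np.float64(0.6851033290676418))
[ 599.315 -206.881   99.   ] [ 542.391 -181.563   99.   ] [ 570.853 -194.222   99.   ] 62.29988369858178
```

```bash
python3 -m creep '[[140,[0.012,-0.001,0.001],0],[140,[0.024,-0.001,0.001],0],[140,[0.034,-0.001,0.001],0],[140,[0.041,-0.001,0.001],0],[140,[0.044,-0.001,0.001],0],[255,[0.044,-0.001,0.001],0],[255,[0.044,-0.001,0.001],0],[255,[0.044,-0.001,0.001],0],[255,[0.044,-0.001,0.001],0],[255,[0.044,-0.001,0.001],0]]' 50
python3 -m creep '[[255,[0,0,0],0],[255,[0,0,0],0]]'
```

```text
clock: 9.73
tool_pos: [571.1, -194.2, 90.3]
eef_rot: [1.903, 1.571, 1.48]
contact_force: [-0.1, -0.4, -1.8]
finger_gap: 13.3
clock: 9.9
tool_pos: [571.1, -194.3, 90.3]
eef_rot: [1.608, 1.571, 1.185]
contact_force: [0.6, -0.2, -2.7]
finger_gap: 13.3
```

Gripped (13.3 mm gap on the 14 mm rib). Next I slide 13 mm towards unit -x, which is tool -z.

```bash
python3 -m creep '[[255,[0,0,-0.002],0],[255,[0,0,-0.004],0],[255,[0,0,-0.006],0],[255,[0,0,-0.008],0],[255,[0,0,-0.010],0],[255,[0,0,-0.012],0],[255,[0,0,-0.013],0],[255,[0,0,-0.013],0],[255,[0,0,-0.013],0]]'
python3 - <<'E'
from h import *
print(tool()[0]); c=arm.calibration('wrist'); snap('wrist','w6.png')
E
```

```text
clock: 10.65
tool_pos: [559.0, -188.8, 90.3]
eef_rot: [2.824, 1.57, 2.401]
contact_force: [-0.8, -0.6, -2.2]
finger_gap: 12.9
[ 559.035 -188.818   90.269]
```

View pics/w6.png

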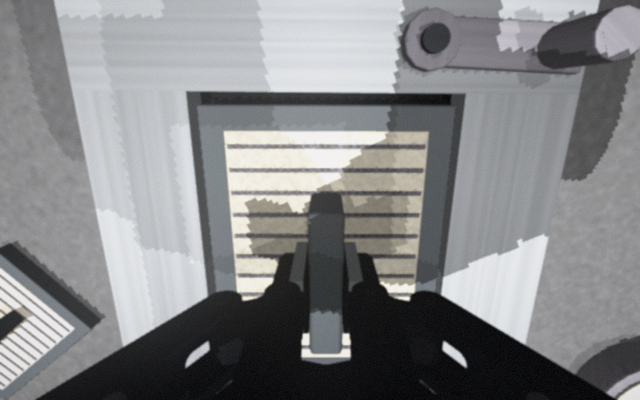

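The cassette slid with the tool, leaving a thin gap at rows 93–105 at the -x end. The lift starts slowly.

```bash
python3 -m creep '[[255,[-0.003,0,0],0],[255,[-0.006,0,0],0],[255,[-0.01,0,0],0],[255,[-0.014,0,0],0],[255,[-0.018,0,0],0],[255,[-0.022,0,0],0],[255,[-0.022,0,0],0]]'
python3 - <<'E'
from h import *
print(tool()[0]); snap('wrist','w7.png')
E
```

```text
clock: 11.28
tool_pos: [559.9, -189.2, 113.8]
eef_rot: [0.031, 1.568, -0.392]
contact_force: [0.5, 0.2, -2.4]
finger_gap: 13.2
[ 559.905 -189.242  113.815]
```

View pics/w7.png

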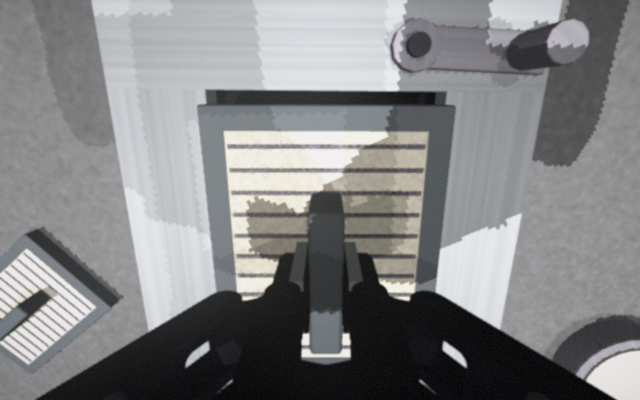

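```bash
python3 -m creep '[[255,[-0.01,0,0],0],[255,[-0.025,0,0],0],[255,[-0.04,0,0],0],[255,[-0.055,0,0],0],[255,[-0.07,0,0],0],[255,[-0.08,0,0],0],[255,[-0.085,0,0],0],[255,[-0.085,0,0],0]]'
python3 - <<'E'
from h import *
to([536.4,217.7,200],74.3)
E
```

```text
clock: 12.0
tool_pos: [559.8, -189.2, 199.1]
eef_rot: [0.029, 1.568, -0.394]
contact_force: [0.9, -0.4, -2.9]
finger_gap: 13.2
turn opts -0.14877171664634692 2.9928209369434464 j6 -1.5698829181947016
pos [ 559.813 -189.19   199.09 ] jaw 65.77600852524814 shift [-0.001  0.361 -0.188] rows>= 9.773729530518853
```

```bash
python3 -m creep '[[255,[0,0.008,-0.004],0],[255,[0,0.022,-0.011],-0.01],[255,[0,0.04,-0.021],-0.02],[255,[0,0.06,-0.031],-0.04],[255,[0,0.08,-0.042],-0.06],[255,[0,0.1,-0.052],-0.08],[255,[0,0.12,-0.063],-0.1],[255,[0,0.14,-0.073],-0.12],[255,[0,0.16,-0.083],-0.14],[255,[0,0.18,-0.094],-0.149]]'
python3 - <<'E'
from h import *
to([536.4,217.7,200],74.3)
E
```

```text
clock: 12.83
tool_pos: [546.0, 16.5, 195.9]
eef_rot: [3.018, 1.568, 2.747]
contact_force: [0.8, -0.1, -2.5]
finger_gap: 13.2
turn opts 0.0025360168536659603 -3.139056636736127 j6 -1.373474008768681
pos [546.033  16.46  195.915] jaw 74.4453030624891 shift [-0.004  0.191 -0.063] rows>= 4.8324150484090485
```

```bash
python3 -m creep '[[255,[0,0.024,-0.008],0],[255,[0,0.048,-0.016],0],[255,[0,0.072,-0.024],0],[255,[0,0.096,-0.032],0],[255,[0,0.12,-0.039],0],[255,[0,0.142,-0.047],0],[255,[0,0.16,-0.053],0],[255,[0,0.174,-0.058],0],[255,[0,0.183,-0.061],0],[255,[0,0.183,-0.061],0]]'
python3 -m creep '[[255,[0,0,0],0],[255,[0,0,0],0]]'
python3 - <<'E'
from h import *
to([536.4,217.7,200],74.3)
snap('top','t8.png');snap('scene','s8.png');snap('wrist','w8.png')
E
```

```text
clock: 13.67
tool_pos: [536.6, 209.1, 196.2]
eef_rot: [3.114, 1.568, 2.844]
contact_force: [0.4, -0.1, -2.4]
finger_gap: 13.0
clock: 13.83
tool_pos: [537.8, 206.0, 196.9]
eef_rot: [-2.1, 1.57, -2.374]
contact_force: [0.0, -0.8, -2.3]
finger_gap: 13.5
turn opts 2.914023903808084e-05 -3.141563513350755 j6 -1.0292137714810217
pos [537.762 205.965 196.886] jaw 74.30166961271088 shift [-0.003  0.011 -0.004] rows>= 0.2929861898497324
```

View pics/w8.png

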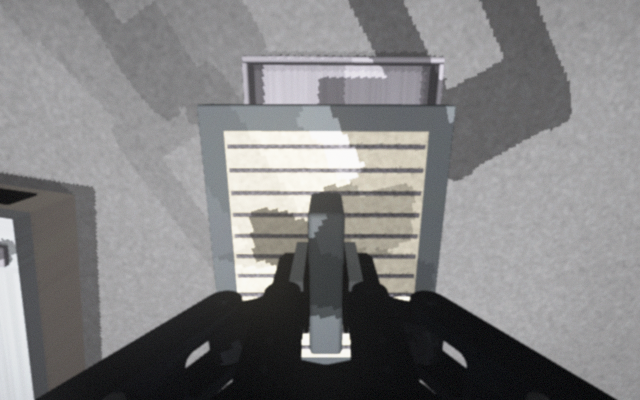

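View pics/s8.png

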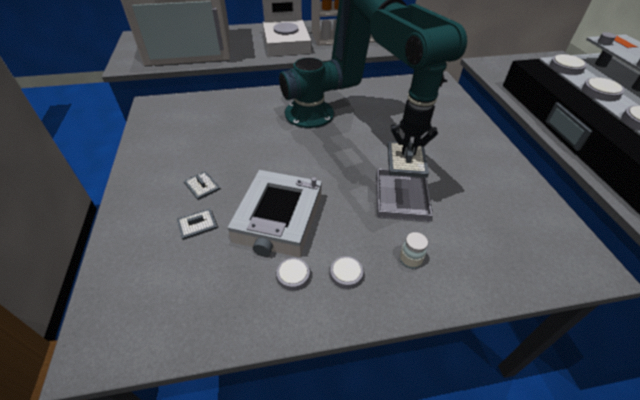

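The tray's -x rim spans (243,57) to (445,57) in the wrist view, parallel to the held cassette. I'll check the tray pose and rim height from two views.

```bash
python3 - <<'E'
from h import *
cv2.imwrite('pics/w8z.png',cv2.resize(cv2.imread('pics/w8.png')[45:115,230:460],None,fx=3.4,fy=3.4,interpolation=cv2.INTER_CUBIC))
s=cv2.imread('pics/scene0.png');cv2.imwrite('pics/stz.png',cv2.resize(s[160:230,365:445],None,fx=8,fy=8,interpolation=cv2.INTER_CUBIC))
E
```

```text
(no output)
```

View pics/w8z.png

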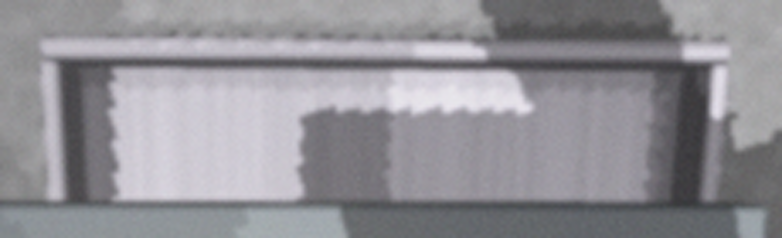

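View pics/stz.png

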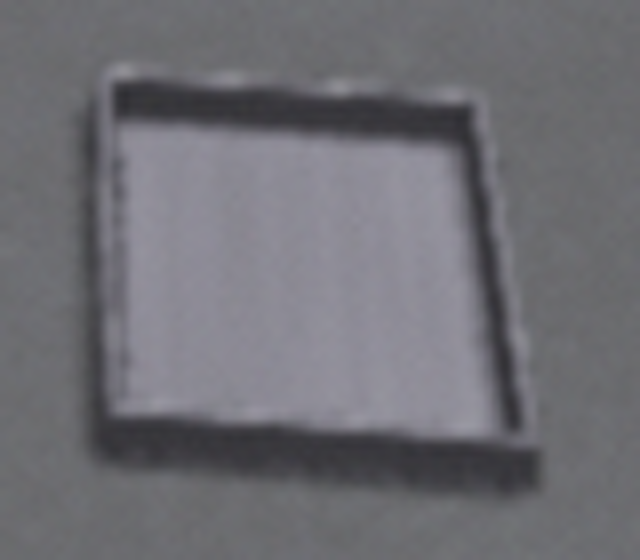

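```bash
python3 - <<'E'
from h import *
c=arm.calibration('wrist')
w=lambda x,y:((x+.5)/3.4-.5+230,(y+.5)/3.4-.5+45)
s8=lambda x,y:((x+.5)/8-.5+365,(y+.5)/8-.5+160)
t6=lambda x,y:((x+.5)/6-.5+175,(y+.5)/6-.5+165)
T=[t6(*p) for p in [(212,65),(503,153),(377,515),(80,417)]]
S=[s8(*p) for p in [(535,443),(103,415),(105,67),(483,92)]]
W=[None,None,w(41,38),w(730,43)]
L=[]
for t,s,q in zip(T,S,W):
    r=[ray('top',t),ray('scene',s)]+([ray('w',q,c)] if q else [])
    x=tri(r);L.append(x[0]);print(x, onz('w',q,32,c) if q else '')
L=np.array(L);print(L.mean(0),np.degrees(np.arctan2(*(L[0]-L[3]+L[1]-L[2])[[1,0]])))
w1,w2=onz('w',W[2],32,c)[:2],onz('w',W[3],32,c)[:2]; d=w2-w1;print(np.linalg.norm(d),np.degrees(np.arctan2(d[1],d[0]))-90)
n=np.array([d[1],-d[0]])/np.linalg.norm(d);print('tray centre from wrist',(w1+w2)/2+100*n)
E
```

```text
(array([652.869, 270.51 ,  24.859]), np.float64(0.439587300400108)) 
(array([609.72 , 113.315,  23.956]), np.float64(2.129100732744777)) 
(array([420.091, 168.572,  28.93 ]), np.float64(1.2110963284399112)) [419.877 169.422  32.   ]
(array([465.459, 323.656,  30.954]), np.float64(2.251002280313978)) [465.284 325.577  32.   ]
[537.035 219.013  27.175] -16.040432652807503
162.62261422585703 -16.213541756424974
tray centre from wrist [538.603 219.577]
```

```bash
python3 - <<'E'
from h import *
to([537.6,219,70],73.9)
E
```

```text
turn opts 0.0057885744136227605 -3.1358040791761703 j6 -1.0291087559152516
pos [538.204 205.527 197.315] jaw 74.231660883298 shift [ 0.127  0.013 -0.004] rows>= 3.070203345549625
```

```bash
python3 -m creep '[[255,[0.006,0.005,-0.002],0],[255,[0.02,0.01,-0.004],0.006],[255,[0.036,0.013,-0.004],0.006],[255,[0.052,0.013,-0.004],0.006],[255,[0.068,0.013,-0.004],0.006],[255,[0.084,0.013,-0.004],0.006],[255,[0.1,0.013,-0.004],0.006],[255,[0.114,0.013,-0.004],0.006],[255,[0.122,0.013,-0.004],0.006],[255,[0.127,0.013,-0.004],0.006]]'
python3 -m creep '[[255,[0,0,0],0],[255,[0,0,0],0]]'
python3 - <<'E'
from h import *
to([537.6,219,45],73.9); print(tool()[2]['contact_force'])
snap('wrist','w9.png'); s=snap('scene','s9.png'); cv2.imwrite('pics/s9z.png',cv2.resize(cv2.imread('pics/s9.png')[120:230,355:455],None,fx=5.4,fy=5.4,interpolation=cv2.INTER_CUBIC))
E
```

```text
clock: 14.82
tool_pos: [536.9, 219.7, 68.5]
eef_rot: [-2.638, 1.568, -2.919]
contact_force: [-0.3, 0.3, -2.4]
finger_gap: 13.1
clock: 14.98
tool_pos: [538.1, 220.1, 70.7]
eef_rot: [0.752, 1.57, 0.472]
contact_force: [-0.1, -0.1, -2.7]
finger_gap: 12.7
turn opts 0.000998795992525604 -3.1405938575972674 j6 -1.000087683443337
pos [538.07  220.118  70.692] jaw 73.9572267949663 shift [ 0.026 -0.001 -0.   ] rows>= 0.6168100208504244
[-0.055 -0.09  -2.667]
```

View pics/w9.png

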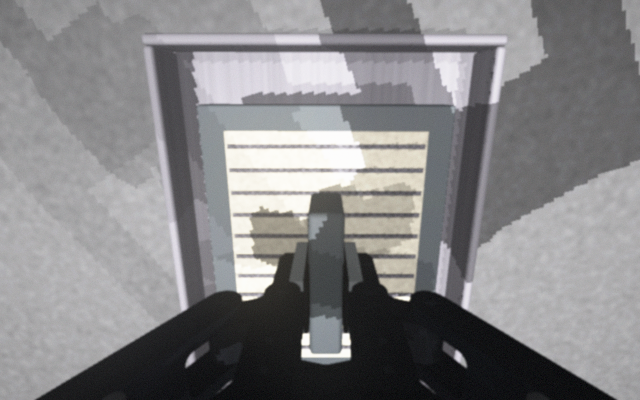

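View pics/s9z.png

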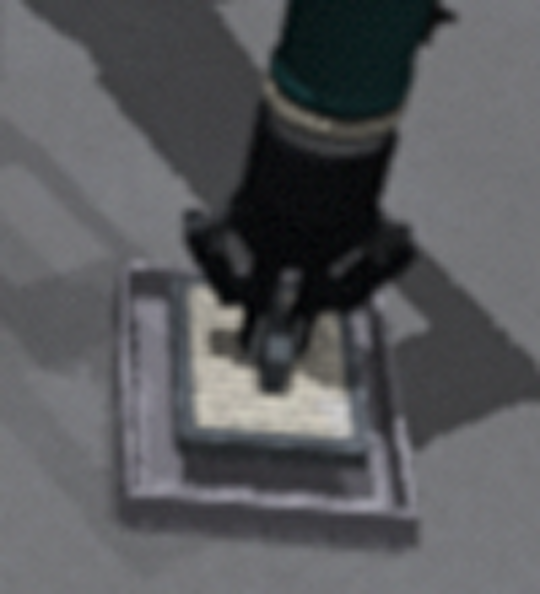

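The cassette hangs level and centred over the tray, with its frame at (198..455, 105) inside the rim at (143..507, 40). I'll lower it gently.

```bash
python3 -m creep '[[255,[0.004,-0.001,0],0],[255,[0.009,-0.001,0],0],[255,[0.014,-0.001,0],0],[255,[0.019,-0.001,0],0],[255,[0.022,-0.001,0],0],[255,[0.024,-0.001,0],0],[255,[0.025,-0.001,0],0],[255,[0.025,-0.001,0],0],[255,[0.025,-0.001,0],0]]'
python3 -m creep '[[255,[0.001,0,0],0],[255,[0.0015,0,0],0],[255,[0.002,0,0],0],[255,[0.002,0,0],0]]'
```

```text
clock: 15.83
tool_pos: [537.6, 219.2, 45.4]
eef_rot: [0.813, 1.57, 0.534]
contact_force: [1.0, 0.3, -2.7]
finger_gap: 13.4
clock: 16.17
tool_pos: [537.5, 219.1, 43.3]
eef_rot: [1.524, 1.571, 1.244]
contact_force: [-0.2, -0.1, -3.0]
finger_gap: 13.3
```

```bash
python3 -m creep '[[255,[0.0005,0,0],0],[255,[0.001,0,0],0],[255,[0.001,0,0],0],[255,[0.001,0,0],0]]'
python3 -m creep '[[255,[0.0005,0,0],0],[255,[0.001,0,0],0],[255,[0.001,0,0],0],[255,[0.001,0,0],0]]'
```

```text
clock: 16.5
tool_pos: [537.5, 219.1, 42.3]
eef_rot: [1.196, 1.571, 0.916]
contact_force: [-0.5, -1.2, -2.9]
finger_gap: 13.2
clock: 16.83
tool_pos: [537.5, 219.1, 42.2]
eef_rot: [0.622, 1.57, 0.343]
contact_force: [-2.8, -1.9, 4.8]
finger_gap: 13.3
```

The cassette touched down at TCP z 42.2 (42.3 expected), so I release and retreat.

```bash
python3 -m creep '[[235,[0,0,0],0],[220,[0,0,0],0],[200,[0,0,0],0],[180,[0,0,0],0],[160,[0,0,0],0],[160,[0,0,0],0],[160,[0,0,0],0]]' 20
python3 -m creep '[[160,[-0.005,0,0],0],[160,[-0.015,0,0],0],[160,[-0.03,0,0],0],[160,[-0.05,0,0],0],[160,[-0.075,0,0],0],[160,[-0.1,0,0],0],[160,[-0.13,0,0],0],[160,[-0.16,0,0],0],[160,[-0.18,0,0],0],[160,[-0.18,0,0],0]]'
python3 -m creep '[[160,[0,-0.02,-0.01],0],[160,[0,-0.05,-0.03],0],[160,[0,-0.08,-0.05],0],[160,[0,-0.1,-0.06],0],[160,[0,-0.1,-0.06],0]]'
python3 - <<'E'
from h import *
snap('wrist','w10.png'); snap('scene','s10.png');snap('top','t10.png')
cv2.imwrite('pics/s10z.png',cv2.resize(cv2.imread('pics/s10.png')[140:300,170:450],None,fx=2.8,fy=2.8,interpolation=cv2.INTER_CUBIC))
E
```

```text
clock: 17.42
tool_pos: [537.6, 219.1, 41.1]
eef_rot: [1.057, 1.571, 0.777]
contact_force: [-0.3, -0.4, -0.1]
finger_gap: 31.7
clock: 18.25
tool_pos: [540.0, 219.9, 229.4]
eef_rot: [0.573, 1.557, 0.293]
contact_force: [0.1, -0.1, 0.5]
finger_gap: 31.7
clock: 18.67
tool_pos: [449.5, 137.4, 221.5]
eef_rot: [-1.822, 1.569, -2.103]
contact_force: [-0.6, 0.8, 0.3]
finger_gap: 31.8
```

View pics/w10.png

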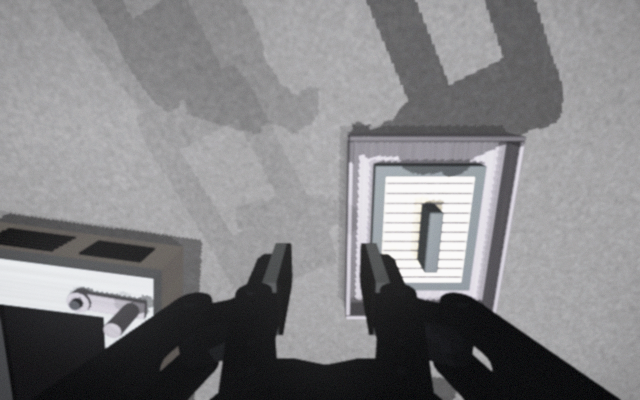

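View pics/s10z.png

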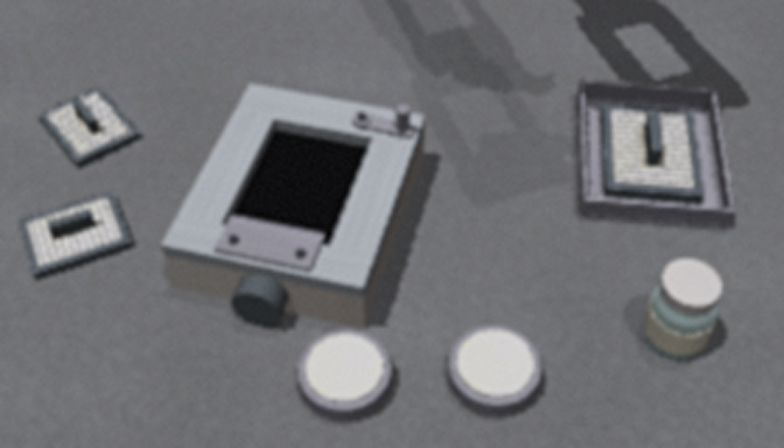

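View pics/t10.png

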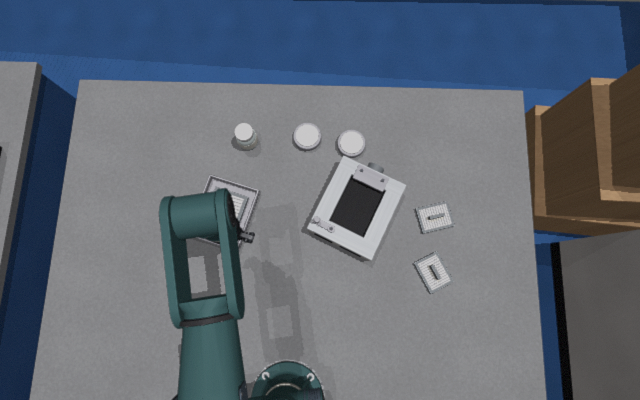

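The cassette lies flat in the tray, rib up, and the tab is aside. The jar at (246,135) and the holders at (307,137) and (351,143) haven't moved. I'll let the arm settle and hand in.

```bash
python3 -m creep '[[160,[0,0,0],0],[160,[0,0,0],0],[160,[0,0,0],0]]'
python3 - <<'E'
from h import *
a=cv2.imread('pics/top0.png').astype(int);b=cv2.imread('pics/t10.png').astype(int)
print('bystander diff',abs(a-b)[120:160,230:372].mean())
print(arm.close_job())
E
```

```text
clock: 19.07
tool_pos: [452.7, 140.0, 221.0]
eef_rot: [-2.968, 1.57, 3.036]
contact_force: [-0.2, -0.3, -0.1]
finger_gap: 31.8
bystander diff 9.592840375586855
the job is handed in; nothing more can be done
None
```

The filter cassette is out of the unit and lying flat on the tray floor, rib up. I handed the job in at about 19 s; no verdict is reported.

- **What I did:** I turned the tab by its stud, holding it loosely between the jaws. I then gripped the cassette's rib, slid it about 13 mm clear of the lip, lifted it out, lowered it into the tray until it touched, and let go.
- **Tab:** It measured about 1.57 rad aside before I gripped the rib, and the final pictures show it unchanged.
- **Cassette:** It touched the tray floor within 0.1 mm of the expected height and within about 2 mm of the tray's middle. It looked flat in the final pictures; I did not measure its tilt.
- **Robot:** It finished clear of everything, and the force reading was close to zero.
- **Jar and holders:** By eye they are at the same pixel positions as at the start.

**Checks that disagreed or were weak:**
- The fixed cameras put the deck 2–5 mm low (about 65–68 mm instead of 70), and the tray rim at about 24–31 mm instead of 32.
- One wrist-camera height for the rib's -x end came out wrong, at 52 and then 77 mm instead of 99. The other end gave 98.8 mm, and contact with the tray floor confirmed the height.
- A crude before-and-after picture comparison around the jar and holders gave a mean difference of 9.6 grey levels. I did not track down the cause and went by their unchanged positions.

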